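# Start a vial warming run on the bench timer

### The job

Close the clear cover of the vial warmer, then set the wind-up bench timer for this batch: turn its dial clockwise until the pointer is past the top (15-minute) mark, then turn it back down to 12 minutes and let go. The timer is light and must stay where it stands, facing as it does: bear down on the dial just firmly enough that the case does not turn or slide on the bench, without crushing it, and leave the other things on the bench alone.

Things in the scene. Friction and masses are not known exactly. Their poses are not given: they have to be found in the camera images.
- cover (a joint): Cover angle, rad: 0 = shut, grows as its front edge rises; starts open 0.75 to 1.15, top face looking away from the front and up. Flat clear panel in an aluminium frame, 200 mm deep, 262 wide, 9 thick, 0.45 kg, hinged along the warmer's far upper edge; stiff friction hinges (0.62 N m) keep it where it is left. About 5 to 10 N on its top face near the front rail shuts it.
- cover_hinge (a point): Middle of the cover's hinge line, fixed to the warmer, 105 mm above the bench. x points from the warmer's front to its hinge side, y along the hinge, z up. The warmer is a fixed white case 200 mm deep, 260 wide, 105 tall; the vials in it stay below its rim. Shut, the cover runs from here 200 mm towards -x (a black lip 90 mm wide runs 15 mm more), its top face 9 mm above this point.
- cover_rail (a point): Middle of the top face of the cover's front rail (an aluminium bar 16 mm wide), 192 mm from the hinge line; it moves with the cover. Its z axis is the normal of the cover's top face.
- timer: Loose wind-up bench timer, 0.3 to 0.4 kg: round white case 91 mm across, top 28 mm above the bench, on four soft rubber feet at 34 mm from the axis, black dial knob on top. Origin: on the dial's axis at bench level; x points to the scale's zero line. Unpressed, it slips round with the dial; 15 to 20 N of push down on the dial holds it. Over 28 N on the bench, weight included, harms it.
- timer_zero (a point): Point of the timer below the scale's zero line, 36 mm from the axis, 28 mm above the bench; it shows whether the timer has been slid or turned, and must stay within 20 mm of where it was.
- dial_grip (a point): Centre of the black fluted knob, on the dial's axis, 45.5 mm above the bench. The knob is a round grip 40 mm across from 32 to 59 mm above the bench, on a skirt 55 mm across whose top is at 32 mm. x points along the pointer (a dark bar on the knob's bright top, a white line on the skirt). It can be gripped across any diameter.
- dial (a joint): Dial angle, rad, from the zero line, growing clockwise seen from above: 0.3142 (18 deg) a minute; 12 min = 3.770, top mark 15 min = 4.712, end stop 5.0; starts at 2.2 to 3.3. Scale: 16 black lines over 270 deg, long at 0, 5, 10, 15, a dot by the zero line on the gap side. About 0.27 N m turns it up, 0.13 down; it stays where left. Forcing the end stop spins the case.
- table: The grey bench, top at z = 0.
- vial_a: Loose sample vial, 27 mm across, 58 mm tall, black cap; bystander. Origin at the underside.
- vial_b: The same, bystander.
- vial_c: The same, bystander.
- oil_bottle: Amber bottle 52 mm across, 105 mm tall, bystander. Origin at the underside.
- beaker: Glass beaker 58 mm across, 75 mm tall, bystander. Origin at the underside.
- dish: Low glass dish 76 mm across, 16 mm tall, bystander. Origin at the underside.
- tip_box: Grey box 55 x 85 x 45 mm, bystander. Origin at the underside.

How it is judged:
By the outcome, as a careful person would: the job done as asked, in the order asked, and still so for the second after the job is handed in, with the robot touching nothing.
It also fails if it takes over 56 s, if anything falls off the work surface, if the arm or the gripper's body presses on something with over 40 N, if the wrist force passes 120 N, or if a joint passes its speed limit or range.

### The arm

A 6-joint arm with a two-finger parallel gripper is mounted at the origin on the work surface. World frame = base frame: x ahead of the robot, y to its left, z up, the work surface at z = 0. Lengths are in mm, angles in rad, forces in N, time in s.
With the tool pointing down it reaches from about 300 to 775 mm from the base axis. Payload 14.6 kg.
Tool frame: the origin (TCP) lies at the very end of the fingers, on their centre line; the grasp point (between the pads) lies 19 mm behind it; z points along the fingers, y is the line along which they close (so a half turn about z gives the same grasp; the last joint's range is limited). The gripper opens to 94 mm and grips with 3 to 60 N. Pads are 16 mm wide; open, the fingers measure 119 mm over their backs; the gripper's body (75 mm by 177 mm) begins 78 mm behind the grasp point.
Start: joints at [-1.335, 0.3, 1.521, -0, 1.321, -0.067], TCP at [164, -524.97, 205.446] pointing down, gripper open.
Joint ranges: [-3.03, 3.03], [-0.79, 2.21], [0.23, 2.52], [-1.04, 4.18], [0, 3.07], [-2.55, 2.55]. Speed limits (rad/s): [2.22, 2.22, 2.57, 3.14, 3.14, 3.14].

### API

Orientations are given as [roll, pitch, yaw] about the fixed x, y, z axes, in that order (R = Rz(yaw) Ry(pitch) Rx(roll)).
In Python, from cell import manip, camera, get_calibration gives the robot as it stands.
- The arm moves only by the tool arm_command, never from a script. Its argument "targets" is a list of rows, each an object of numbers: "hand": the opening, from -1 (shut) to 1 (fully open), so that 0 is half open; "x", "y", "z": the shift along the tool's x, y, z in m; "yaw": the turn about the tool's z in rad. In form: [{"hand": .., "x": .., "y": .., "z": .., "yaw": ..}, ...]. A call has 1 to 10 rows; each row shifts and turns the commanded pose from where the row before left it, along the tool's axes as they then stand; what a row does not reach is not made up. A row lasts 1/10 s, in which the tool goes at most 50 mm and 8.59 degrees, less where a joint would pass 70% of its speed; a pose out of reach is approached as far as the arm can. A call is refused whole if a number of a shift passes 0.05 or a number of a turn 0.15, either way. A call with a gripper value outside its range is refused whole. The fingers move at their own pace and stop on an object; "newtons" is the grip in N (left out, the last holds). Time passes only in rows, so rows that do not move let the fingers close. It gives the time, the measured TCP pose, the force, the opening and the grip force at its end, in the units of the state.
- manip.read_state(): the state, without advancing time (a new reading comes with each control period).
- camera(name): name is "scene" or "top" or "wrist"; returns the picture (480x640x3 uint8, red, green, blue); there is no depth.
- get_calibration(name): a dict with "K" (3x3 intrinsics, pixels), "cam_to_world" (4x4, takes a point from camera to world coordinates). Camera axes: x right, y up, looking along -z (the intrinsics and any distortion apply to the point x, -y, -z); pixel columns grow to the right and rows downward; lengths in mm; the calibration is good to about 2 mm. A picture is of the moment at which its call begins: read the wrist's pose just before it. get_calibration takes no time and is no camera call; for the wrist camera it gives the pose at the moment of the call.
- manip.sign_off(): hands the job in; it is judged then, once.
The state is a dict: "clock": time; "joints": joint angles; "qd": joint speeds; "effort": joint torques, N m; "eef_pos": TCP position; "eef_rot": TCP orientation; "wrist_force": force on the tool from outside, world axes, zero at the start; "moment": the same for the moment, N m; "finger_gap": finger opening in mm; "finger_force": force on a finger pad.
Only numpy, scipy, OpenCV 4.12 (cv2) and the standard library are available. Lean on these libraries where they do the work, as an engineer would, in place of code of your own. Each camera call takes 0.05 s, during which the arm holds its last target. There are 200 camera calls.

## Working session

There is one attempt and no reset: what is moved stays moved. The work goes in short steps, Python scripts to look and compute and a tool call to move; the robot and the scene stay as the last step left them, time stands still between calls to the robot, and variables do not carry over. Pictures are saved under pics/ and viewed, at most 10 in all, crops included, and the job is handed in when it is done.

Besides the shell and the picture viewer there is one more tool, called by a JSON object that holds its "api" and its "payload". arm_command: Moves the arm, as the interface text tells. Its arguments: {"type":"object","properties":{"targets":{"type":"array"},"newtons":{"type":"number"}},"required":["targets"]}

```bash
mkdir -p pics; ls; python3 - <<'E'
from cell import manip, camera, get_calibration
import cv2, numpy as np
np.set_printoptions(precision=4,suppress=True)
s=manip.read_state(); print(s)
for n in ["scene","top"]:
    im=camera(n); cv2.imwrite(f"pics/{n}0.png",im[:,:,::-1])
    c=get_calibration(n); print(n,{k:np.array(v).tolist() if not isinstance(v,str) else v for k,v in c.items()})
print(get_calibration("wrist"))
E
```

```text
pics
{'clock': 0.0, 'joints': array([-1.3346,  0.3005,  1.5216, -0.    ,  1.3207, -0.0666]), 'qd': array([ 0.0003,  0.0012, -0.0007,  0.0001,  0.0002, -0.0007]), 'effort': array([ -0.0005, -53.1805, -35.274 ,   0.0708,   0.0243,  -0.0001]), 'eef_pos': array([ 163.9399, -524.7137,  204.8804]), 'eef_rot': array([-3.1404, -0.0001,  0.3028]), 'wrist_force': array([-0.2433, -0.1081,  0.5396]), 'moment': array([0.0388, 0.0796, 0.0058]), 'finger_force': 0.0, 'finger_gap': 94.30217849454951}
scene {'K': [[566.8651913775797, 0.0, 324.66040075143286], [0.0, 566.8651913775797, 231.47349295386732], [0.0, 0.0, 1.0]], 'cam_to_world': [[0.8990671278406166, -0.34844243033287325, 0.26507767235311414, 831.5944842637355], [0.43774193430842917, 0.7261707446046444, -0.5301490815122207, -551.9053308057238], [-0.007765216309868229, 0.5926752250803613, 0.8054041091226217, 858.7925995777794], [0.0, 0.0, 0.0, 1.0]]}
top {'K': [[513.0311705153762, 0.0, 320.86552744540427], [0.0, 513.0311705153762, 235.7322988356608], [0.0, 0.0, 1.0]], 'cam_to_world': [[0.09515785638989313, 0.973703730218147, -0.20699282143723363, 386.8239500589967], [-0.995456931983004, 0.09375362013015306, -0.01660588087021877, -30.99991135145193], [0.003237118203804809, 0.20763261899749028, 0.978201521463741, 1043.6808792889817], [0.0, 0.0, 0.0, 1.0]]}
{'K': array([[348.1077,   0.    , 317.1891],
       [  0.    , 348.1077, 236.8718],
       [  0.    ,   0.    ,   1.    ]]), 'cam_to_world': array([[   0.2986,    0.9252,    0.2341,  230.9464],
       [  -0.9544,    0.2899,    0.0715, -503.501 ],
       [  -0.0017,   -0.2448,    0.9696,  385.0193],
       [   0.    ,    0.    ,    0.    ,    1.    ]])}
```

View pics/scene0.png

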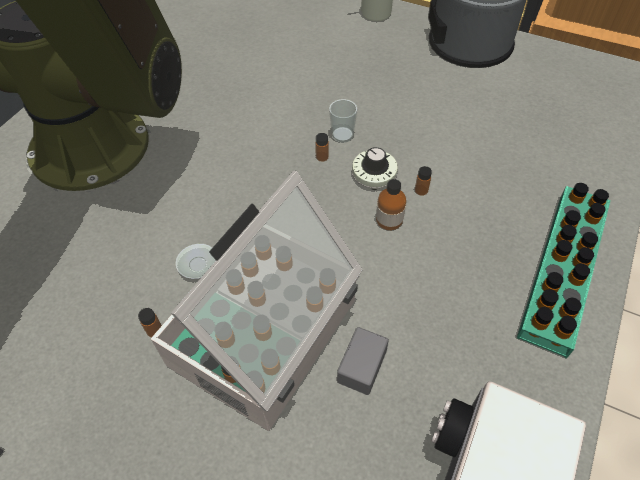

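View pics/top0.png

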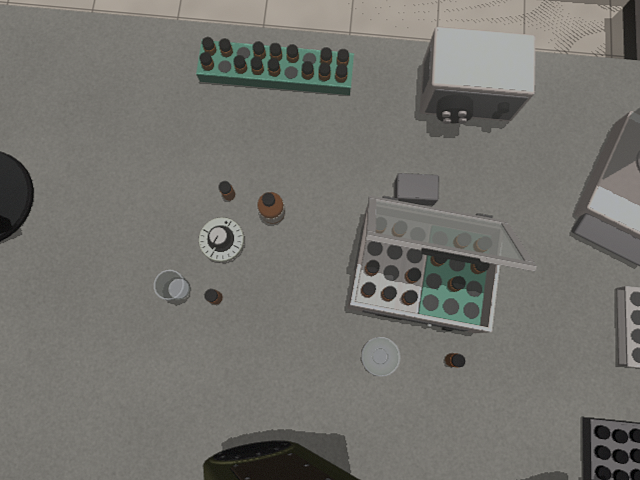

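The scene picture shows the timer near (375,168) and the warmer with its cover open, free edge at the left with its lip at (235,230). In the top picture the timer is near (221,240), the warmer's front rim runs from (353,305) to (492,329), and the cover's free edge from (365,237) to (535,268). I'll zoom in to pick the corners.

```bash
cat > h.py <<'E'
import numpy as np, cv2
from cell import manip, camera, get_calibration
np.set_printoptions(precision=4,suppress=True)
def ray(n,uv,c=None):
    c=c or get_calibration(n); K=np.array(c["K"]); T=np.array(c["cam_to_world"])
    p=np.linalg.inv(K)@np.array([uv[0],uv[1],1.]); d=T[:3,:3]@np.array([p[0],-p[1],-p[2]])
    return T[:3,3],d/np.linalg.norm(d)
def onz(n,uv,z,c=None):
    o,d=ray(n,uv,c); return o+d*(z-o[2])/d[2]
def tri(a,b):
    (o1,d1),(o2,d2)=a,b
    t=np.linalg.lstsq(np.c_[d1,-d2],o2-o1,rcond=None)[0]
    p,q=o1+d1*t[0],o2+d2*t[1]; return (p+q)/2,np.linalg.norm(p-q)
E
python3 - <<'E'
import cv2
a=cv2.imread("pics/top0.png")[185:340,345:545]; cv2.imwrite("pics/t1.png",cv2.resize(a,None,fx=3.8,fy=3.8,interpolation=cv2.INTER_CUBIC))
a=cv2.imread("pics/scene0.png")[165:435,145:370]; cv2.imwrite("pics/s1.png",cv2.resize(a,None,fx=2.2,fy=2.2,interpolation=cv2.INTER_CUBIC))
E
```

```text
(no output)
```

View pics/t1.png

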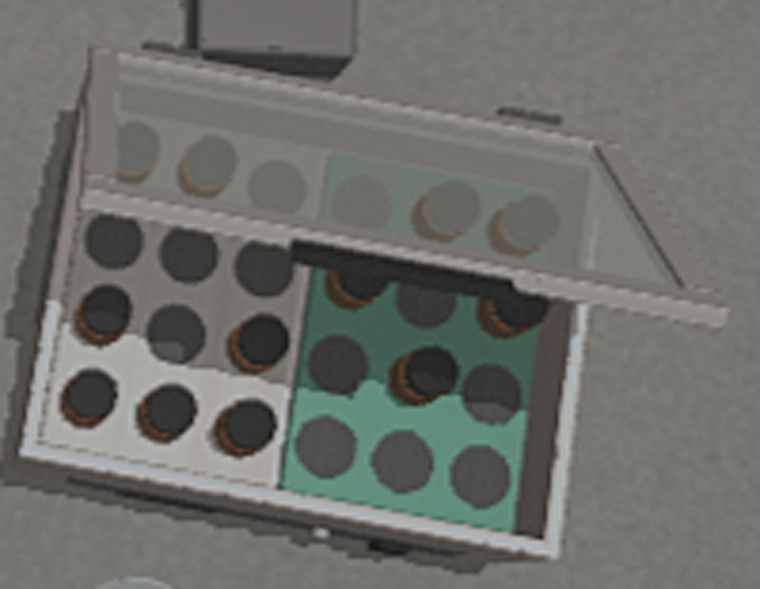

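View pics/s1.png

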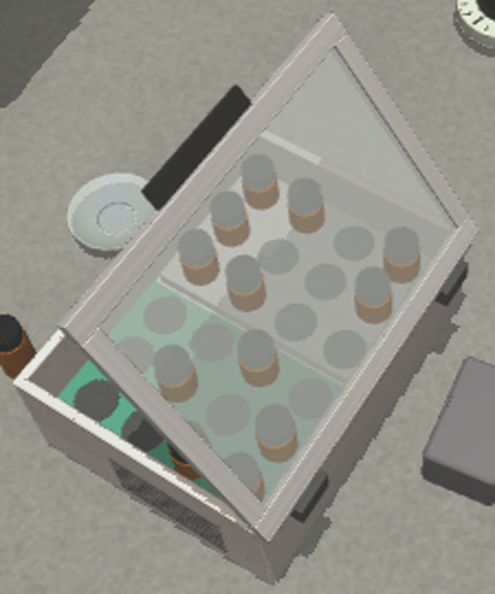

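The zoomed crops show the front rim corners at top-view (351,305) and (491,331), and the hinge corners at (370,198) and (505,223). The free-edge corners are at top (367,235) and (536,269), and at scene (297,171) and (173,315).

```bash
python3 - <<'E'
from h import *
f1,f2=onz("top",(350.8,304.7),105),onz("top",(491.3,331.3),105)
print("front",f1,f2,np.linalg.norm(f1-f2))
h1,h2=onz("top",(370,197.6),110),onz("top",(504.7,222.6),110)
print("hinge",h1,h2,np.linalg.norm(h1-h2))
hs1,hs2=onz("scene",(478/2.2+145,232/2.2+165),110),onz("scene",(265/2.2+145,540/2.2+165),110)
print("hingeS",hs1,hs2,np.linalg.norm(hs1-hs2))
m=(f1+f2)/2; e=(f1-f2)/np.linalg.norm(f1-f2); ax=np.array([e[1],-e[0],0]); hm=m+200*ax
print("yaw hinge x",np.arctan2(ax[1],ax[0]),"hinge from front",hm,"hinge obs",(h1+h2)/2,(hs1+hs2)/2)
p1=tri(ray("top",(366.8,235)),ray("scene",(297.3,171.4))); p2=tri(ray("top",(536.3,268.7)),ray("scene",(173.2,315)))
print(p1,p2,np.linalg.norm(p1[0]-p2[0]))
# timer
T=cv2.imread("pics/top0.png"); 
for n,(u,v) in {"top":(221,240),"scene":(375,168)}.items(): print(n,onz(n,(u,v),28))
for k,uv in dict(beaker=(172,287),vial=(214,297),bottle=(271,207),vial2=(227,191),dish=(381,356),vial3=(456,360),tip=(417,187)).items(): print(k,onz("top",uv,40))
g=cv2.cvtColor(T,cv2.COLOR_BGR2HSV)[200:280,180:262]
m=((g[:,:,2]>165)).astype(np.uint8)
cs=cv2.findContours(m,cv2.RETR_EXTERNAL,cv2.CHAIN_APPROX_NONE)[0]; c=max(cs,key=cv2.contourArea); print(cv2.fitEllipse(c))
E
```

```text
front [463.0143 -81.4655 105.    ] [ 439.7026 -337.3869  105.    ] 256.9809307650516
hinge [ 666.6776 -100.6176  110.    ] [ 642.4238 -355.4745  110.    ] 256.00840703867044
hingeS [ 671.1107 -101.5217  110.    ] [ 643.6166 -359.2568  110.    ] 259.1973904457343
yaw hinge x -0.09083838731347985 hinge from front [ 650.5339 -227.5689  105.    ] hinge obs [ 654.5507 -228.0461  110.    ] [ 657.3637 -230.3893  110.    ]
(array([558.2056, -88.1648, 271.3681]), np.float64(0.07283298576169248)) (array([ 531.1039, -349.4282,  269.5037]), np.float64(0.34553289939553616)) 262.6719057162096
top [573.6542 186.1071  28.    ]
scene [579.7349 178.4856  28.    ]
beaker [469.213 266.21   40.   ]
vial [457.7132 181.7674  40.    ]
bottle [648.6998  92.1265  40.    ]
vial2 [673.5889 185.1713  40.    ]
dish [ 376.9342 -150.341    40.    ]
vial3 [ 383.1173 -293.0545   40.    ]
tip [ 719.3142 -199.7231   40.    ]
((45.16289138793945, 53.575199127197266), (9.724434852600098, 26.982908248901367), 73.0326919555664)
```

The rim measures 257–259 mm against the true 260, and the free edge is 198 mm from the hinge at 0.99 rad, which is consistent. I'm moving over the cover, starting with a raise and turn.

{"api": "arm_command", "payload": {"newtons": 20, "targets": [{"hand": -1, "z": -0.045, "yaw": 0.131}, {"hand": -1, "z": -0.045, "yaw": 0.131}, {"hand": -1, "z": -0.045, "yaw": 0.131}, {"hand": -1, "x": 0.04, "y": -0.034}, {"hand": -1, "x": 0.04, "y": -0.034}, {"hand": -1, "x": 0.04, "y": -0.034}, {"hand": -1, "x": 0.04, "y": -0.034}, {"hand": -1, "x": 0.04, "y": -0.034}, {"hand": -1, "x": 0.04, "y": -0.034}, {"hand": -1, "x": 0.04, "y": -0.034}]}}

```text
schema error: expected keys hand, x, y, z, yaw
```

{"api": "arm_command", "payload": {"newtons": 20, "targets": [{"hand": -1, "x": 0, "y": 0, "z": -0.045, "yaw": 0.131}, {"hand": -1, "x": 0, "y": 0, "z": -0.045, "yaw": 0.131}, {"hand": -1, "x": 0, "y": 0, "z": -0.045, "yaw": 0.131}, {"hand": -1, "x": 0.04, "y": -0.034, "z": 0, "yaw": 0}, {"hand": -1, "x": 0.04, "y": -0.034, "z": 0, "yaw": 0}, {"hand": -1, "x": 0.04, "y": -0.034, "z": 0, "yaw": 0}, {"hand": -1, "x": 0.04, "y": -0.034, "z": 0, "yaw": 0}, {"hand": -1, "x": 0.04, "y": -0.034, "z": 0, "yaw": 0}, {"hand": -1, "x": 0.04, "y": -0.034, "z": 0, "yaw": 0}, {"hand": -1, "x": 0.04, "y": -0.034, "z": 0, "yaw": 0}]}}

```text
clock: 1.1
eef_pos: [451.4, -321.7, 340.3]
eef_rot: [-3.141, 0.0, -0.09]
wrist_force: [-0.5, -1.1, -0.1]
finger_gap: 17.2
finger_force: 0.0
```

{"api": "arm_command", "payload": {"targets": [{"hand": -1, "x": 0.031, "y": -0.025, "z": 0, "yaw": 0}, {"hand": -1, "x": 0.031, "y": -0.025, "z": 0, "yaw": 0}, {"hand": -1, "x": 0.031, "y": -0.025, "z": 0, "yaw": 0}, {"hand": -1, "x": 0.031, "y": -0.026, "z": 0, "yaw": 0}, {"hand": -1, "x": 0, "y": 0, "z": 0.02, "yaw": 0}, {"hand": -1, "x": 0, "y": 0, "z": 0.02, "yaw": 0}, {"hand": -1, "x": 0, "y": 0, "z": 0.015, "yaw": 0}, {"hand": -1, "x": 0, "y": 0, "z": 0, "yaw": 0}, {"hand": -1, "x": 0, "y": 0, "z": 0, "yaw": 0}]}}

```text
clock: 2.0
eef_pos: [582.6, -233.9, 285.8]
eef_rot: [-3.142, 0.0, -0.09]
wrist_force: [-0.7, 0.7, 1.0]
finger_gap: 0.4
finger_force: 0.0
```

```bash
python3 - <<'E'
import numpy as np
H=np.array([653,-229,105.]);r=180
for th in [1.15,1.05,.95,.85,.75,.65,.55,.45,.35,.25,.15,.05,0]:
    h=-r*np.cos(th)+9*np.sin(th)+8; z=105+r*np.sin(th)+9*np.cos(th); print(th,round(h,1),round(z,1))
E
```

```text
1.15 -57.3 273.0
1.05 -73.8 265.6
0.95 -89.4 256.6
0.85 -104.0 246.2
0.75 -117.6 234.3
0.65 -129.8 221.1
0.55 -140.8 206.8
0.45 -150.2 191.4
0.35 -158.0 175.2
0.25 -164.2 158.3
0.15 -168.6 140.8
0.05 -171.3 123.0
0 -172.0 114.0
```

{"api": "arm_command", "payload": {"targets": [{"hand": -1, "x": -0.002, "y": 0, "z": 0.01, "yaw": 0}, {"hand": -1, "x": -0.002, "y": 0, "z": 0.01, "yaw": 0}, {"hand": -1, "x": -0.008, "y": 0, "z": 0.005, "yaw": 0}, {"hand": -1, "x": -0.008, "y": 0, "z": 0.005, "yaw": 0}, {"hand": -1, "x": -0.007, "y": 0, "z": 0.005, "yaw": 0}, {"hand": -1, "x": -0.007, "y": 0, "z": 0.005, "yaw": 0}, {"hand": -1, "x": -0.007, "y": 0, "z": 0.006, "yaw": 0}, {"hand": -1, "x": -0.007, "y": 0, "z": 0.006, "yaw": 0}, {"hand": -1, "x": -0.006, "y": 0, "z": 0.006, "yaw": 0}, {"hand": -1, "x": -0.006, "y": 0, "z": 0.007, "yaw": 0}]}}

```text
clock: 3.0
eef_pos: [522.4, -228.4, 220.1]
eef_rot: [3.142, -0.0, -0.09]
wrist_force: [1.9, 0.9, 1.5]
finger_gap: 0.5
finger_force: 0.9
```

Contact forces match: (1.9, 1.5) N, with the cover at about 0.65 rad.

{"api": "arm_command", "payload": {"targets": [{"hand": -1, "x": -0.011, "y": 0, "z": 0.014, "yaw": 0}, {"hand": -1, "x": -0.009, "y": 0, "z": 0.015, "yaw": 0}, {"hand": -1, "x": -0.008, "y": 0, "z": 0.016, "yaw": 0}, {"hand": -1, "x": -0.006, "y": 0, "z": 0.017, "yaw": 0}, {"hand": -1, "x": -0.004, "y": 0, "z": 0.017, "yaw": 0}, {"hand": -1, "x": -0.002, "y": 0, "z": 0.012, "yaw": 0}, {"hand": -1, "x": -0.001, "y": 0, "z": 0.006, "yaw": 0}, {"hand": -1, "x": 0, "y": 0, "z": 0.005, "yaw": 0}, {"hand": -1, "x": 0, "y": 0, "z": 0.004, "yaw": 0}, {"hand": -1, "x": 0, "y": 0, "z": 0, "yaw": 0}]}}

```text
clock: 4.0
eef_pos: [482.1, -224.7, 114.2]
eef_rot: [-3.142, 0.0, -0.09]
wrist_force: [-1.3, -0.1, 0.3]
finger_gap: 0.2
finger_force: 0.0
```

{"api": "arm_command", "payload": {"targets": [{"hand": -1, "x": 0, "y": 0, "z": 0.001, "yaw": 0}, {"hand": -1, "x": 0, "y": 0, "z": 0.001, "yaw": 0}, {"hand": -1, "x": 0, "y": 0, "z": 0.001, "yaw": 0}, {"hand": -1, "x": 0, "y": 0, "z": 0, "yaw": 0}]}}

```text
clock: 4.4
eef_pos: [482.2, -224.8, 111.8]
eef_rot: [3.141, -0.001, -0.09]
wrist_force: [-0.1, 0.2, 3.0]
finger_gap: 0.2
finger_force: 1.5
```

{"api": "arm_command", "payload": {"targets": [{"hand": -1, "x": 0, "y": 0, "z": 0.001, "yaw": 0}, {"hand": -1, "x": 0, "y": 0, "z": 0.001, "yaw": 0}, {"hand": -1, "x": 0, "y": 0, "z": 0.001, "yaw": 0}, {"hand": -1, "x": 0, "y": 0, "z": 0, "yaw": 0}]}}

```text
clock: 4.8
eef_pos: [482.4, -224.9, 111.4]
eef_rot: [3.141, -0.002, -0.09]
wrist_force: [-13.5, 7.4, 33.6]
finger_gap: 0.3
finger_force: 16.9
```

The cover is seated, with z steady while the force rises to 34 N. Lifting and turning the wrist to leave room for winding.

{"api": "arm_command", "payload": {"targets": [{"hand": -1, "x": 0, "y": 0, "z": -0.01, "yaw": 0}, {"hand": -1, "x": 0, "y": 0, "z": -0.03, "yaw": 0}, {"hand": 0.5, "x": 0, "y": 0, "z": -0.045, "yaw": -0.145}, {"hand": 0.5, "x": 0, "y": 0, "z": -0.045, "yaw": -0.145}, {"hand": 0.5, "x": 0, "y": 0, "z": -0.045, "yaw": -0.145}, {"hand": 0.5, "x": 0, "y": 0, "z": 0, "yaw": -0.145}, {"hand": 0.5, "x": 0, "y": 0, "z": 0, "yaw": -0.145}, {"hand": 0.5, "x": 0, "y": 0, "z": 0, "yaw": -0.145}, {"hand": 0.5, "x": 0, "y": 0, "z": 0, "yaw": -0.145}, {"hand": 0.5, "x": 0, "y": 0, "z": 0, "yaw": -0.145}]}}

```text
clock: 5.8
eef_pos: [482.0, -224.7, 283.4]
eef_rot: [-3.141, 0.0, 1.076]
wrist_force: [0.3, 0.7, 0.5]
finger_gap: 61.2
finger_force: 0.0
```

{"api": "arm_command", "payload": {"targets": [{"hand": 0.5, "x": 0, "y": 0, "z": 0, "yaw": -0.145}, {"hand": 0.5, "x": 0, "y": 0, "z": 0, "yaw": -0.145}, {"hand": 0.5, "x": 0, "y": 0, "z": 0, "yaw": -0.145}, {"hand": 0.5, "x": 0, "y": 0, "z": 0, "yaw": -0.145}, {"hand": 0.5, "x": 0, "y": 0, "z": 0, "yaw": -0.145}, {"hand": 0.5, "x": 0, "y": 0, "z": 0, "yaw": -0.145}, {"hand": 0.5, "x": 0, "y": 0, "z": 0, "yaw": -0.145}, {"hand": 0.5, "x": 0, "y": 0, "z": 0, "yaw": -0.145}, {"hand": 0.5, "x": 0, "y": 0, "z": 0, "yaw": -0.145}, {"hand": 0.5, "x": 0, "y": 0, "z": 0, "yaw": 0}]}}

```text
clock: 6.8
eef_pos: [482.0, -224.7, 283.4]
eef_rot: [-3.142, -0.0, 2.377]
wrist_force: [-0.5, 0.0, -0.6]
finger_gap: 70.6
finger_force: 0.0
```

```bash
python3 - <<'E'
from h import *
s=manip.read_state(); print(s["joints"],s["eef_pos"],s["eef_rot"])
a=camera("top"); b=camera("scene"); cv2.imwrite("pics/top2.png",a[:,:,::-1]); cv2.imwrite("pics/scene2.png",b[:,:,::-1])
c=cv2.resize(a[190:290,165:295],None,fx=4,fy=4,interpolation=cv2.INTER_CUBIC); d=cv2.resize(b,(520-220,225)); 
out=np.zeros((400+225,520,3),np.uint8); out[:400]=c; out[400:,:300]=d; cv2.imwrite("pics/c2.png",cv2.resize(out,(499,600))[:,:,::-1])
p=s["eef_pos"][:2]; psi=s["eef_rot"][2]; dv=np.array([577,182])-p
print("tool shift",dv@[np.cos(psi),np.sin(psi)],dv@[np.sin(psi),-np.cos(psi)])
E
```

```text
[-0.5051  0.2108  1.4523  0.      1.4785 -1.3116] [ 482.0099 -224.7125  283.3964] [-3.1416 -0.0001  2.3773]
tool shift 212.89906334018292 359.32182400490535
```

View pics/c2.png

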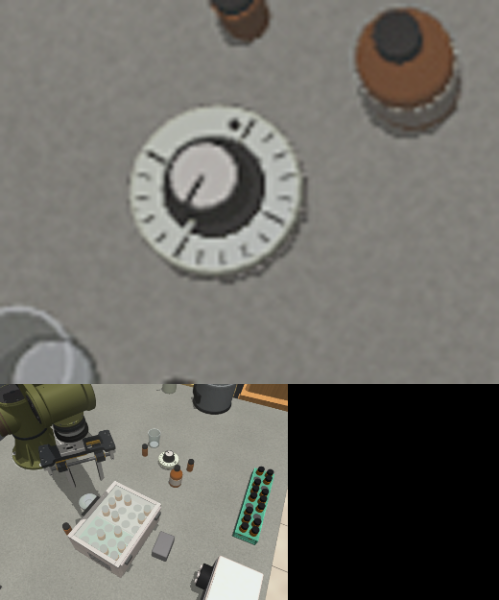

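The cover is shut in the scene view. The timer's zero line is at crop (250,125), with 5 at (275,217), 10 at (182,245) and 15 at (157,157); the pointer sits near 10. Next I move over the timer.

{"api": "arm_command", "payload": {"targets": [{"hand": 0.5, "x": 0.021, "y": 0.036, "z": 0, "yaw": 0}, {"hand": 0.5, "x": 0.021, "y": 0.036, "z": 0, "yaw": 0}, {"hand": 0.5, "x": 0.021, "y": 0.036, "z": 0, "yaw": 0}, {"hand": 0.5, "x": 0.021, "y": 0.036, "z": 0, "yaw": 0}, {"hand": 0.5, "x": 0.021, "y": 0.036, "z": 0, "yaw": 0}, {"hand": 0.5, "x": 0.021, "y": 0.036, "z": 0, "yaw": 0}, {"hand": 0.5, "x": 0.021, "y": 0.036, "z": 0, "yaw": 0}, {"hand": 0.5, "x": 0.022, "y": 0.036, "z": 0, "yaw": 0}, {"hand": 0.5, "x": 0.022, "y": 0.036, "z": 0, "yaw": 0}, {"hand": 0.5, "x": 0.022, "y": 0.035, "z": 0, "yaw": 0}]}}

```text
clock: 7.9
eef_pos: [577.8, 183.4, 283.4]
eef_rot: [3.142, 0.0, 2.371]
wrist_force: [0.5, -0.4, -0.2]
finger_gap: 70.4
finger_force: 0.0
```

{"api": "arm_command", "payload": {"targets": [{"hand": 0.5, "x": 0, "y": 0, "z": 0.03, "yaw": 0}, {"hand": 0.5, "x": 0, "y": 0, "z": 0.03, "yaw": 0}, {"hand": 0.5, "x": 0, "y": 0, "z": 0, "yaw": 0}, {"hand": 0.5, "x": 0, "y": 0, "z": 0, "yaw": 0}]}}

```text
clock: 8.3
eef_pos: [577.9, 181.5, 224.3]
eef_rot: [3.141, 0.0, 2.372]
wrist_force: [0.3, -0.2, 0.7]
finger_gap: 70.8
finger_force: 0.0
```

```bash
python3 - <<'E'
from h import *
import pickle
s=manip.read_state(); print(s["joints"],s["eef_pos"],s["eef_rot"],s["wrist_force"])
c=get_calibration("wrist"); a=camera("wrist"); pickle.dump(c,open("w3.pkl","wb")); cv2.imwrite("pics/w3.png",a[:,:,::-1])
E
```

```text
[ 0.2439  0.4127  1.3254  0.      1.4034 -0.5578] [577.8779 181.5164 224.3041] [3.1415 0.     2.3725] [ 0.2694 -0.1748  0.7151]
```

View pics/w3.png

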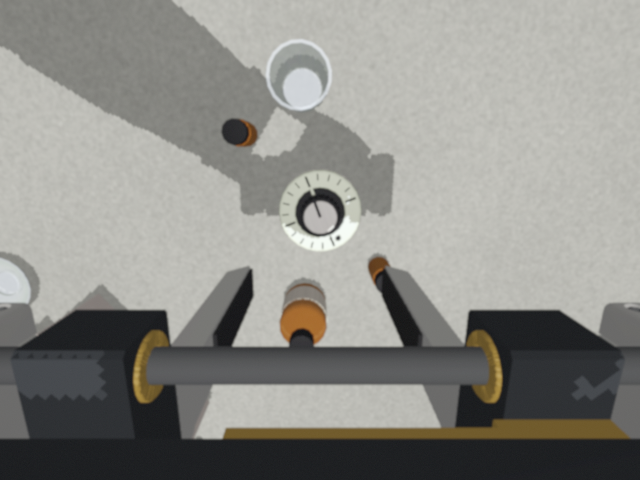

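The wrist view shows the timer centred near (320,211). The dial top is near (320,216), the pointer aims up-left, the zero dot is at (338,238), and the fingertips straddle (250–390,270). I'll zoom for the centre and angles.

```bash
python3 - <<'E'
from h import *
import pickle
c=pickle.load(open("w3.pkl","rb")); a=cv2.imread("pics/w3.png")
cv2.imwrite("pics/w3z.png",cv2.resize(a[160:260,270:370],None,fx=6,fy=6,interpolation=cv2.INTER_CUBIC))
# rectified plan views about guess
g=cv2.cvtColor(a,cv2.COLOR_BGR2HSV)
for n,r in dict(top=28).items(): pass
lo=((g[:,:,2]<70)).astype(np.uint8); lo[:, :270]=0; lo[:,370:]=0; lo[:160]=0; lo[255:]=0
cs=cv2.findContours(lo,cv2.RETR_EXTERNAL,cv2.CHAIN_APPROX_NONE)[0]; k=max(cs,key=cv2.contourArea); e=cv2.fitEllipse(k); print("skirt",e,onz("wrist",e[0],32,c))
b=cv2.Canny(g[:,:,2],40,120)
print(onz("wrist",(320,211),28,c),onz("wrist",(320,216),59,c))
E
```

```text
skirt ((319.68060302734375, 212.8475799560547), (42.71121597290039, 43.97426986694336), 29.65186309814453) [576.3657 186.5974  32.    ]
[575.6681 187.7936  28.    ] [575.2979 187.8149  59.    ]
```

View pics/w3z.png

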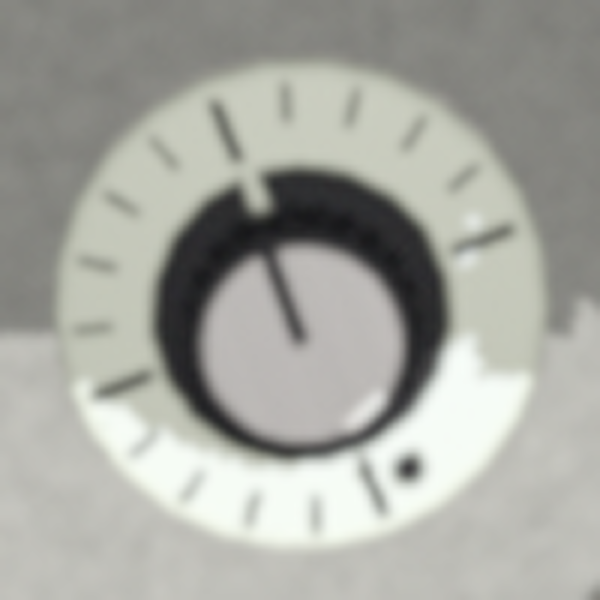

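The zoom shows the case centre at (302,305) and the dial-top centre at (303,343). The zero line runs (363,460)–(382,513), the 10 line (216,103)–(238,158), and the pointer (302,342)–(262,248).

```bash
python3 - <<'E'
from h import *
import pickle
c=pickle.load(open("w3.pkl","rb"))
P=lambda u,v,z: onz("wrist",(270+(u+.5)/6-.5,160+(v+.5)/6-.5),z,c)
C=P(302,305,28); T=P(303,343,59); print("case",C,"top",T)
cx=np.array([[ (P(57,305,28)+P(547,305,28))/2 , (P(302,62,28)+P(302,548,28))/2]]); print(cx, np.linalg.norm(P(57,305,28)-P(547,305,28)), np.linalg.norm(P(198,343,59)-P(408,343,59)))
A=lambda p,q: np.arctan2(*(q-p)[[1,0]])
z=A(P(363,460,28),P(382,513,28)); t10=A(P(238,158,28),P(216,103,28)); t15=A(P(455,248,28),P(512,232,28)); t5=A(P(150,378,28),P(95,395,28))
p1=A(P(302,342,59),P(262,248,59)); p2=A(P(268,212,32),P(245,168,32)); p3=A(P(302,305,32),P(245,168,32))
w=lambda x:(-x)%(2*np.pi)
print("zero world",z,"t5,10,15",[w(t-z) for t in (t5,t10,t15)]); print("pointer",[w(t-z) for t in (p1,p2,p3)])
s=manip.read_state(); d=T-s["eef_pos"]; y=s["eef_rot"][2]; print(d, "shift",d@[np.cos(y),np.sin(y),0],d@[np.sin(y),-np.cos(y),0])
E
```

```text
case [575.1396 188.1761  28.    ] top [575.9095 187.3423  59.    ]
[[[575.1394 188.176   28.    ]
  [576.0658 187.2837  28.    ]]] 89.33256006763872 35.29015548926595
zero world -0.42595162196459646 t5,10,15 [np.float64(1.6094393664967275), np.float64(3.1067527930825394), np.float64(4.778747258406811)]
pointer [np.float64(3.0861824939793774), np.float64(3.0046416288058593), np.float64(3.0925954659893478)]
[  -2.3564    5.8306 -166.2365] shift 5.747376692469977 2.552648209035675
```

The dial reads about 3.08 (9.8 min), with its axis near (575.7, 187.6). Descending with the shift.

{"api": "arm_command", "payload": {"newtons": 25, "targets": [{"hand": 0.5, "x": 0.003, "y": 0.001, "z": 0.03, "yaw": 0}, {"hand": 0.5, "x": 0.003, "y": 0.002, "z": 0.04, "yaw": 0}, {"hand": 0.5, "x": 0, "y": 0, "z": 0.04, "yaw": 0}, {"hand": 0.5, "x": 0, "y": 0, "z": 0.04, "yaw": 0}, {"hand": 0.5, "x": 0, "y": 0, "z": 0.02, "yaw": 0}, {"hand": 0.5, "x": 0, "y": 0, "z": 0.01, "yaw": 0}, {"hand": 0.5, "x": 0, "y": 0, "z": 0.006, "yaw": 0}, {"hand": 0.5, "x": 0, "y": 0, "z": 0, "yaw": 0}, {"hand": 0.5, "x": 0, "y": 0, "z": 0, "yaw": 0}]}}

```text
clock: 9.25
eef_pos: [576.3, 188.1, 39.0]
eef_rot: [3.14, 0.001, 2.375]
wrist_force: [-1.0, -0.0, -0.4]
finger_gap: 70.0
finger_force: 0.0
```

```bash
python3 - <<'E'
from h import *
import pickle
s=manip.read_state(); print(s["eef_pos"],s["eef_rot"],s["wrist_force"])
c=get_calibration("wrist"); a=camera("wrist"); pickle.dump(c,open("w4.pkl","wb")); cv2.imwrite("pics/w4.png",a[:,:,::-1])
T=np.array(c["cam_to_world"]);K=c["K"]
def pr(p):
    q=T[:3,:3].T@(np.array(p)-T[:3,3]); return K[0,0]*q[0]/-q[2]+K[0,2],-K[1,1]*q[1]/-q[2]+K[1,2]
print("tcp px",pr(s["eef_pos"]),"dial px",pr([575.7,187.6,59]))
E
```

```text
[576.2842 188.1009  38.997 ] [3.1397 0.0012 2.3746] [-1.001  -0.01   -0.4339]
tcp px (np.float64(317.3539179423285), np.float64(282.6930541239142)) dial px (np.float64(315.8992051186509), np.float64(297.5780227323333))
```

View pics/w4.png

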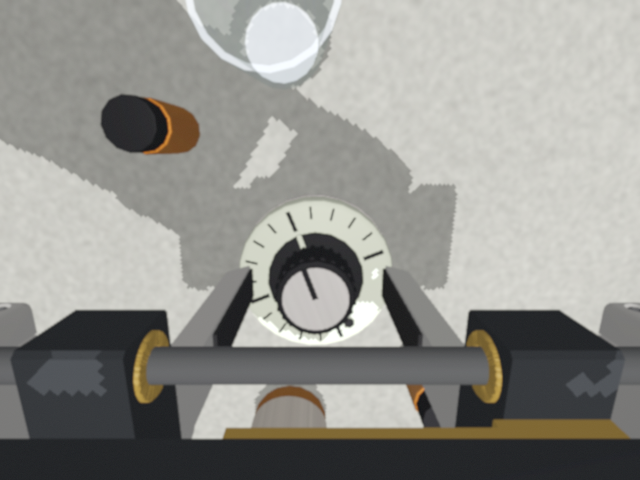

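The knob top (316,299) sits midway between the fingers (250 and 385) and is well centred. Lowering slightly and gripping.

{"api": "arm_command", "payload": {"newtons": 25, "targets": [{"hand": 0.5, "x": 0, "y": 0, "z": 0.004, "yaw": 0}, {"hand": 0, "x": 0, "y": 0, "z": 0, "yaw": 0}, {"hand": -0.1, "x": 0, "y": 0, "z": 0, "yaw": 0}, {"hand": -0.3, "x": 0, "y": 0, "z": 0, "yaw": 0}, {"hand": -0.3, "x": 0, "y": 0, "z": 0, "yaw": 0}, {"hand": -0.3, "x": 0, "y": 0, "z": 0, "yaw": 0}, {"hand": -0.3, "x": 0, "y": 0, "z": 0, "yaw": 0}]}}

```text
clock: 10.0
eef_pos: [575.5, 187.9, 33.5]
eef_rot: [-3.142, 0.0, 2.375]
wrist_force: [-0.8, -0.8, 0.5]
finger_gap: 39.6
finger_force: 25.0
```

{"api": "arm_command", "payload": {"targets": [{"hand": -1, "x": 0, "y": 0, "z": 0.001, "yaw": 0}, {"hand": -1, "x": 0, "y": 0, "z": 0, "yaw": 0}]}}

```text
clock: 10.2
eef_pos: [575.5, 187.9, 32.8]
eef_rot: [3.142, 0.0, 2.375]
wrist_force: [-2.4, -1.8, 6.6]
finger_gap: 39.8
finger_force: 25.0
```

{"api": "arm_command", "payload": {"targets": [{"hand": -1, "x": 0, "y": 0, "z": 0.001, "yaw": 0}, {"hand": -1, "x": 0, "y": 0, "z": 0, "yaw": 0}, {"hand": -1, "x": 0, "y": 0, "z": 0, "yaw": 0}]}}

```text
clock: 10.5
eef_pos: [575.6, 187.9, 32.4]
eef_rot: [3.141, 0.0, 2.375]
wrist_force: [-5.5, -2.4, 10.8]
finger_gap: 39.5
finger_force: 25.0
```

{"api": "arm_command", "payload": {"targets": [{"hand": -1, "x": 0, "y": 0, "z": 0.001, "yaw": 0}, {"hand": -1, "x": 0, "y": 0, "z": 0, "yaw": 0}, {"hand": -1, "x": 0, "y": 0, "z": 0, "yaw": 0}]}}

```text
clock: 10.8
eef_pos: [575.7, 187.9, 31.9]
eef_rot: [3.141, 0.0, 2.375]
wrist_force: [-7.3, -3.4, 15.9]
finger_gap: 39.9
finger_force: 25.0
```

```bash
python3 - <<'E'
from h import *
s=manip.read_state(); print(s["eef_pos"],s["eef_rot"],s["wrist_force"],s["moment"])
E
```

```text
[575.6754 187.88    31.8587] [3.1411 0.0005 2.3748] [-7.3086 -3.414  15.882 ] [-0.6466  1.3503 -0.0006]
```

{"api": "arm_command", "payload": {"targets": [{"hand": -1, "x": 0.0002, "y": -0.0006, "z": 0.0001, "yaw": 0}, {"hand": -1, "x": 0, "y": 0, "z": 0, "yaw": 0}, {"hand": -1, "x": 0, "y": 0, "z": 0, "yaw": 0}]}}

```text
clock: 11.1
eef_pos: [575.6, 187.9, 32.0]
eef_rot: [3.14, 0.001, 2.375]
wrist_force: [-4.9, -1.8, 15.2]
finger_gap: 39.4
finger_force: 25.0
```

{"api": "arm_command", "payload": {"targets": [{"hand": -1, "x": 0.0003, "y": -0.001, "z": 0.0005, "yaw": 0}, {"hand": -1, "x": 0, "y": 0, "z": 0, "yaw": 0}, {"hand": -1, "x": 0, "y": 0, "z": 0, "yaw": 0}]}}

```text
clock: 11.4
eef_pos: [575.5, 187.8, 31.9]
eef_rot: [3.138, 0.002, 2.375]
wrist_force: [-1.2, 1.6, 14.8]
finger_gap: 39.5
finger_force: 25.0
```

{"api": "arm_command", "payload": {"targets": [{"hand": -1, "x": 0, "y": 0, "z": 0.0006, "yaw": 0}, {"hand": -1, "x": 0, "y": 0, "z": 0, "yaw": 0}, {"hand": -1, "x": 0, "y": 0, "z": 0, "yaw": 0.05}, {"hand": -1, "x": 0, "y": 0, "z": 0, "yaw": 0.05}, {"hand": -1, "x": 0, "y": 0, "z": 0, "yaw": 0.05}]}}

```text
clock: 11.9
eef_pos: [575.7, 187.9, 31.6]
eef_rot: [3.137, 0.002, 2.223]
wrist_force: [0.2, 2.4, 17.2]
finger_gap: 39.7
finger_force: 25.0
```

```bash
python3 - <<'E'
from h import *
s=manip.read_state(); print(s["eef_pos"],s["eef_rot"],s["wrist_force"],s["moment"])
E
```

```text
[575.6576 187.9119  31.6388] [3.1368 0.0017 2.2233] [ 0.2406  2.4139 17.1934] [ 0.3439 -0.0005  0.2593]
```

Moment is 0.26 N m (the dial's turning torque) with a 17 N push, so I continue.

{"api": "arm_command", "payload": {"targets": [{"hand": -1, "x": 0, "y": 0, "z": 0, "yaw": 0.07}, {"hand": -1, "x": 0, "y": 0, "z": 0, "yaw": 0.07}, {"hand": -1, "x": 0, "y": 0, "z": 0, "yaw": 0.07}, {"hand": -1, "x": 0, "y": 0, "z": 0, "yaw": 0.07}, {"hand": -1, "x": 0, "y": 0, "z": 0, "yaw": 0.07}, {"hand": -1, "x": 0, "y": 0, "z": 0, "yaw": 0.07}]}}

```text
clock: 12.5
eef_pos: [576.2, 188.2, 31.9]
eef_rot: [3.135, -0.001, 1.802]
wrist_force: [2.6, 4.4, 15.2]
finger_gap: 39.3
finger_force: 25.0
```

```bash
python3 - <<'E'
from h import *
s=manip.read_state(); print(s["eef_pos"],s["eef_rot"],s["wrist_force"],s["moment"])
E
```

```text
[576.2447 188.1889  31.8597] [ 3.1348 -0.0007  1.8025] [ 2.5682  4.375  15.2462] [ 0.6491 -0.7409  0.3148]
```

{"api": "arm_command", "payload": {"targets": [{"hand": -1, "x": 0.0004, "y": 0.0003, "z": 0.0003, "yaw": 0.07}, {"hand": -1, "x": 0.0003, "y": 0.0002, "z": 0, "yaw": 0.07}, {"hand": -1, "x": 0, "y": 0, "z": 0, "yaw": 0.07}, {"hand": -1, "x": 0, "y": 0, "z": 0, "yaw": 0.07}, {"hand": -1, "x": 0, "y": 0, "z": 0, "yaw": 0.07}]}}

```text
clock: 13.0
eef_pos: [576.8, 188.4, 31.7]
eef_rot: [3.135, -0.002, 1.452]
wrist_force: [3.8, -0.5, 16.4]
finger_gap: 39.3
finger_force: 25.0
```

```bash
python3 - <<'E'
from h import *
s=manip.read_state(); print(s["eef_pos"],s["eef_rot"],s["wrist_force"],s["moment"])
c=get_calibration("wrist"); import pickle; pickle.dump(c,open("w5.pkl","wb")); cv2.imwrite("pics/w5.png",camera("wrist")[:,:,::-1])
E
```

```text
[576.8215 188.3626  31.7035] [ 3.135  -0.0022  1.4523] [ 3.8081 -0.4997 16.4313] [-0.2511 -0.7528  0.189 ]
```

View pics/w5.png

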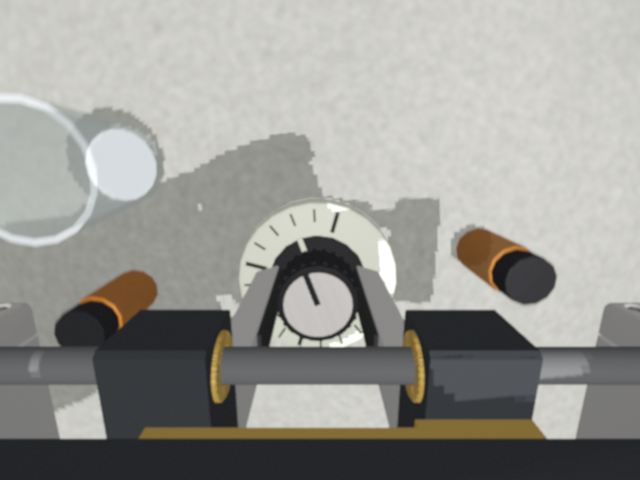

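The wrist view shows the pointer's white line at (303,245), the 10 line at (256,267), and the 15 line from (332,231) to (338,213). I check whether the case turned.

```bash
python3 - <<'E'
from h import *
import pickle
c=pickle.load(open("w5.pkl","rb"))
P=lambda u,v,z: onz("wrist",(u,v),z,c)
C=np.array([575.7,187.6,28]); A=lambda p,q: np.arctan2(*(q-p)[[1,0]])
w=lambda x:(-x)%(2*np.pi)
z=-.426
for n,p in dict(c10=(256,267),c15=(335,222),c14=(314,214),c12=(275,232)).items(): print(n,P(*p,28),w(A(C,P(*p,28))-z))
print("pointer",w(A(C,P(302,244,32))-z),w(A(P(317,304,59),P(308,278,59))-z))
# case centre by outer edges
print((P(239,275,28)+P(397,275,28))/2,P(318,198,28))
print("expected", 3.08+2.3745-1.4523)
E
```

```text
c10 [543.3073 199.9038  28.    ] 3.078594199056834
c15 [589.6181 220.0441  28.    ] 4.6916307255344165
c14 [578.9063 225.7297  28.    ] 4.370280806779396
c12 [556.7229 218.4189  28.    ] 3.7344600455365344
pointer 4.075189059206959 4.0954212067126985
[577.034  191.0818  28.    ] [582.042  234.0103  28.    ]
expected 4.002199999999999
```

The case has not turned (offset within 0.03) and the dial is at about 4.06. Continuing.

{"api": "arm_command", "payload": {"targets": [{"hand": -1, "x": 0, "y": 0.0003, "z": 0.0001, "yaw": 0.07}, {"hand": -1, "x": 0, "y": 0.0003, "z": 0, "yaw": 0.07}, {"hand": -1, "x": 0, "y": 0, "z": 0, "yaw": 0.07}, {"hand": -1, "x": 0, "y": 0, "z": 0, "yaw": 0.07}, {"hand": -1, "x": 0, "y": 0, "z": 0, "yaw": 0.07}]}}

```text
clock: 13.55
eef_pos: [577.4, 188.2, 31.7]
eef_rot: [3.136, -0.004, 1.102]
wrist_force: [3.3, -2.2, 17.3]
finger_gap: 39.7
finger_force: 25.0
```

{"api": "arm_command", "payload": {"targets": [{"hand": -1, "x": 0, "y": 0.0004, "z": 0, "yaw": 0.07}, {"hand": -1, "x": 0, "y": 0, "z": 0, "yaw": 0.07}, {"hand": -1, "x": 0, "y": 0, "z": 0, "yaw": 0.07}, {"hand": -1, "x": 0, "y": 0, "z": 0, "yaw": 0.07}, {"hand": -1, "x": 0, "y": 0, "z": 0, "yaw": 0.07}, {"hand": -1, "x": 0, "y": 0, "z": 0, "yaw": 0.07}]}}

```text
clock: 14.15
eef_pos: [578.0, 187.7, 31.7]
eef_rot: [3.138, -0.006, 0.682]
wrist_force: [3.5, -3.2, 17.0]
finger_gap: 39.5
finger_force: 25.0
```

```bash
python3 - <<'E'
from h import *
s=manip.read_state(); print(s["eef_pos"],s["eef_rot"],s["wrist_force"],s["moment"])
c=get_calibration("wrist"); import pickle; pickle.dump(c,open("w6.pkl","wb")); a=camera("wrist")[:,:,::-1];cv2.imwrite("pics/w6.png",a)
cv2.imwrite("pics/w6z.png",cv2.resize(a[190:350,220:420],None,fx=3.5,fy=3.5,interpolation=cv2.INTER_CUBIC))
E
```

```text
[577.957  187.7482  31.6928] [ 3.1378 -0.0061  0.6823] [ 3.4598 -3.2325 16.9803] [-0.806  -0.8849  0.3063]
```

View pics/w6z.png

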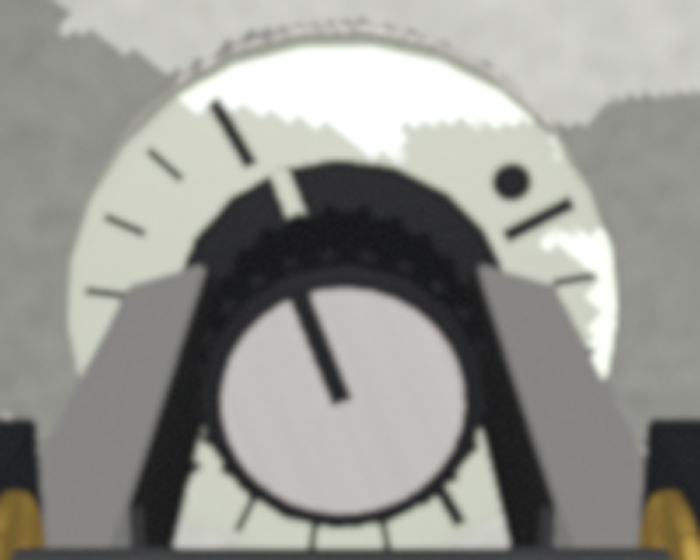

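The view shows the pointer's white line (275,172)–(297,215) already clockwise past the 15 line (215,103)–(248,162), with the zero line at (508,236)–(570,205). I work out the amount.

```bash
python3 - <<'E'
from h import *
import pickle
c=pickle.load(open("w6.pkl","rb"))
P=lambda u,v,z: onz("wrist",(220+(u+.5)/3.5-.5,190+(v+.5)/3.5-.5),z,c)
A=lambda p,q: np.arctan2(*(q-p)[[1,0]])
w=lambda x:(-x)%(2*np.pi)
# axis from 15 & 0 lines intersection and case left/right extremes
a,b=P(248,162,28),P(215,103,28); d,e=P(508,236,28),P(570,205,28)
C,gap=tri((a,b-a),(d,e-d)); print("axis",C,gap,(P(68,300,28)+P(616,300,28))/2)
T=(P(217,402,59)+P(470,402,59))/2; print("top ctr",T)
z0=-.426
m15=(a+b)/2; m0=(d+e)/2; pt=P(286,193,32)
for X in (C,np.array([575.7,187.6,28]),T):
  z=A(X,m0); print("zero",z,"15:",w(A(X,m15)-z),"ptr rel zero",w(A(X,pt)-z),"ptr rel 15",w(A(X,pt)-A(X,m15)))
print("lines only", A(d,e),w(A(a,b)-A(d,e)),"top bar rel 15",w(A(P(342,402,59),P(302,295,59))-A(a,b)), "world bar",A(P(342,402,59),P(302,295,59)))
E
```

```text
axis [575.7634 187.7652  28.    ] 0.0 [579.099  189.4367  28.    ]
top ctr [576.5676 187.2844  59.    ]
zero -0.40058947591368627 15: 4.716579025467869 ptr rel zero 4.865142256025178 ptr rel 15 0.14856323055730902
zero -0.39567180797369733 15: 4.721304047426003 ptr rel zero 4.868686692616908 ptr rel 15 0.14738264519090616
zero -0.39690486425908456 15: 4.693878249679236 ptr rel zero 4.829425286421278 ptr rel 15 0.13554703674204172
lines only -0.4005894759136855 4.716579025467869 top bar rel 15 0.1505773704336526 world bar 1.0154394353643788
```

Dial at 4.86, past the 15 mark by 0.15 rad and clear of the stop, with the case unmoved. Now back down by 1.09.

{"api": "arm_command", "payload": {"targets": [{"hand": -1, "x": 0, "y": 0, "z": 0, "yaw": -0.05}, {"hand": -1, "x": 0, "y": 0, "z": 0, "yaw": -0.07}, {"hand": -1, "x": 0, "y": 0, "z": 0, "yaw": -0.07}, {"hand": -1, "x": 0, "y": 0, "z": 0, "yaw": -0.07}, {"hand": -1, "x": 0, "y": 0, "z": 0, "yaw": -0.07}, {"hand": -1, "x": 0, "y": 0, "z": 0, "yaw": -0.07}, {"hand": -1, "x": 0, "y": -0.0004, "z": 0, "yaw": -0.07}]}}

```text
clock: 14.9
eef_pos: [577.3, 188.2, 31.6]
eef_rot: [3.136, -0.004, 1.157]
wrist_force: [3.8, -1.7, 17.5]
finger_gap: 40.0
finger_force: 25.0
```

```bash
python3 - <<'E'
from h import *
s=manip.read_state(); print(s["eef_pos"],s["eef_rot"],s["wrist_force"],s["moment"])
E
```

```text
[577.3022 188.2327  31.6047] [ 3.1363 -0.0039  1.1575] [ 3.7738 -1.7328 17.5106] [-0.3953 -0.6412 -0.13  ]
```

Moment is −0.13 N m, as expected for turning down. Remaining: 1.772 − 1.157 = 0.615.

{"api": "arm_command", "payload": {"targets": [{"hand": -1, "x": 0, "y": 0, "z": 0, "yaw": -0.07}, {"hand": -1, "x": 0, "y": 0, "z": 0, "yaw": -0.07}, {"hand": -1, "x": 0, "y": -0.0003, "z": 0, "yaw": -0.07}, {"hand": -1, "x": 0, "y": -0.0003, "z": 0, "yaw": -0.07}, {"hand": -1, "x": 0, "y": 0, "z": 0, "yaw": -0.07}, {"hand": -1, "x": 0, "y": 0, "z": 0, "yaw": -0.07}, {"hand": -1, "x": 0, "y": 0, "z": 0, "yaw": -0.07}, {"hand": -1, "x": 0, "y": 0, "z": 0, "yaw": -0.07}, {"hand": -1, "x": 0, "y": 0, "z": 0, "yaw": -0.055}, {"hand": -1, "x": 0, "y": 0, "z": 0, "yaw": 0}]}}

```text
clock: 15.9
eef_pos: [576.3, 188.3, 31.5]
eef_rot: [3.136, -0.0, 1.772]
wrist_force: [0.3, -2.0, 18.8]
finger_gap: 39.4
finger_force: 25.0
```

```bash
cat > m.py <<'E'
from h import *
s=manip.read_state(); print(s["eef_pos"],s["eef_rot"],s["wrist_force"],s["moment"])
c=get_calibration("wrist"); a=camera("wrist")
T=np.array(c["cam_to_world"]);K=c["K"]
def pr(p):
    q=T[:3,:3].T@(np.array(p)-T[:3,3]); return K[0,0]*q[0]/-q[2]+K[0,2],-K[1,1]*q[1]/-q[2]+K[1,2]
g=cv2.cvtColor(a,cv2.COLOR_RGB2GRAY).astype(np.float32); sat=a.max(2).astype(int)-a.min(2)
C=np.array([575.7,187.6]); th=np.arange(0,2*np.pi,.005)
def ring(r,z,C):
    p=np.array([pr([C[0]+r*np.cos(t),C[1]+r*np.sin(t),z]) for t in th],np.float32); return cv2.remap(g,p[:,:1],p[:,1:],cv2.INTER_LINEAR).ravel(),p
# skirt white line: brightest spots at radii 23..26 ; zero-ref dial angle with zero=-0.40
for nm,rs,z,sg in (("white skirt",(22.5,24,25.5),32,1),("bar top",(10,12,14),59,-1),("ticks",(34,36,38),28,-1)):
    v=np.mean([ring(r,z,C)[0] for r in rs],0); d=sg*(v-cv2.blur(np.tile(v,3)[None],(121,1)).ravel()[len(th):2*len(th)])
    from scipy.signal import find_peaks
    k,pp=find_peaks(d,height=25,distance=20,width=3); print(nm,[(round((-.40-th[i])%(2*np.pi),3),int(d[i])) for i in k])
E
python3 m.py
```

```text
[576.3362 188.3442  31.4976] [ 3.136  -0.0001  1.7717] [ 0.2938 -1.9977 18.8256] [-0.291  -0.076   0.1052]
white skirt [(np.float64(3.758), 127), (np.float64(2.908), 28), (np.float64(1.743), 31), (np.float64(0.143), 32)]
bar top [(np.float64(3.773), 102)]
ticks [(np.float64(4.698), 134), (np.float64(4.388), 52), (np.float64(4.073), 56), (np.float64(3.753), 56), (np.float64(3.438), 54), (np.float64(3.123), 132), (np.float64(2.808), 44), (np.float64(1.863), 80), (np.float64(1.543), 76), (np.float64(1.228), 45), (np.float64(0.918), 25), (np.float64(0.598), 56), (np.float64(0.113), 82)]
```

The dial reads about 3.77 against 3.770, with the 12 tick at 3.753 in the same frame. Easing off the push, opening, then lifting.

{"api": "arm_command", "payload": {"targets": [{"hand": -1, "x": 0, "y": 0, "z": -0.001, "yaw": 0}, {"hand": -1, "x": 0, "y": 0, "z": 0, "yaw": 0}, {"hand": 0.0, "x": 0, "y": 0, "z": 0, "yaw": 0}, {"hand": 0.3, "x": 0, "y": 0, "z": 0, "yaw": 0}, {"hand": 0.5, "x": 0, "y": 0, "z": 0, "yaw": 0}, {"hand": 0.5, "x": 0, "y": 0, "z": -0.005, "yaw": 0}, {"hand": 0.5, "x": 0, "y": 0, "z": -0.01, "yaw": 0}, {"hand": 0.5, "x": 0, "y": 0, "z": 0, "yaw": 0}]}}

```text
clock: 16.75
eef_pos: [575.1, 188.2, 46.5]
eef_rot: [3.139, -0.0, 1.77]
wrist_force: [1.2, -0.2, -0.7]
finger_gap: 70.5
finger_force: 0.0
```

```bash
python3 m.py
```

```text
[575.1312 188.2464  46.5063] [ 3.1392 -0.0002  1.7698] [ 1.1811 -0.248  -0.6871] [-0.0849 -0.1048  0.0255]
white skirt [(np.float64(3.748), 120), (np.float64(1.743), 30), (np.float64(0.133), 31)]
bar top [(np.float64(3.738), 98)]
ticks [(np.float64(4.703), 129), (np.float64(4.383), 54), (np.float64(4.063), 56), (np.float64(3.738), 57), (np.float64(3.418), 56), (np.float64(3.098), 122), (np.float64(2.778), 48), (np.float64(2.458), 45), (np.float64(2.143), 42), (np.float64(1.833), 35), (np.float64(1.523), 101), (np.float64(1.213), 39), (np.float64(0.913), 29), (np.float64(0.608), 49), (np.float64(0.298), 25), (np.float64(6.276), 99), (np.float64(6.071), 111)]
```

{"api": "arm_command", "payload": {"targets": [{"hand": 0.5, "x": 0, "y": 0, "z": -0.03, "yaw": 0}, {"hand": 0.5, "x": 0, "y": 0, "z": -0.04, "yaw": 0}, {"hand": 0.5, "x": 0, "y": 0, "z": -0.045, "yaw": 0}, {"hand": 0.5, "x": 0, "y": 0, "z": -0.045, "yaw": 0}, {"hand": 0.5, "x": 0, "y": 0, "z": -0.02, "yaw": 0}, {"hand": 0.5, "x": 0, "y": 0, "z": 0, "yaw": 0}, {"hand": 0.5, "x": 0, "y": 0, "z": 0, "yaw": 0}]}}

```text
clock: 17.5
eef_pos: [574.1, 187.9, 224.0]
eef_rot: [-3.141, -0.0, 1.77]
wrist_force: [-0.7, 1.1, -0.9]
finger_gap: 70.6
finger_force: 0.0
```

```bash
python3 m.py; python3 - <<'E'
from h import *
b=cv2.imread("pics/scene2.png").astype(int); a=camera("scene")[:,:,::-1].astype(int)
d=np.abs(a-b).max(2)
for n,(x0,x1,y0,y1) in dict(warmer=(150,372,240,430),tipbox=(335,390,325,395),bottle=(375,408,178,230),vial2=(412,435,165,197),timer=(350,400,145,190),vial=(312,332,132,162),beaker=(326,360,98,142),dish=(172,215,242,282)).items():
    print(n,(d[y0:y1,x0:x1]>40).mean().round(3))
E
```

```text
[574.1361 187.9176 223.9934] [-3.1409 -0.      1.7698] [-0.6924  1.0509 -0.8772] [-0.0582 -0.072  -0.0704]
white skirt [(np.float64(3.743), 82)]
bar top [(np.float64(3.738), 54)]
ticks [(np.float64(4.708), 72), (np.float64(4.378), 30), (np.float64(4.048), 26), (np.float64(3.093), 59), (np.float64(1.848), 25), (np.float64(1.533), 63), (np.float64(6.276), 37), (np.float64(6.051), 67)]
warmer 0.046
tipbox 0.0
bottle 0.026
vial2 0.0
timer 0.375
vial 0.355
beaker 0.039
dish 0.315
```

```bash
python3 -c "
from cell import manip; print(manip.sign_off())"
```

```text
the job is handed in; nothing more can be done
None
```

The cover is shut, and the timer was wound past 15 (about 4.86 rad), set back to 12 minutes and released with its case unmoved; the job was handed in at about 17.6 s.

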